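Slide the cell's cover plate home over its studs

ROBOT

A 7-joint arm with a two-finger parallel gripper is mounted at the origin on a cart in front of the work surface, level with it; the furniture and walls round the work are solid. World frame = base frame: x ahead of the robot, y to its left, z up, the work surface at z = 0. Lengths are in mm, angles in rad, forces in N, time in s.
With the tool pointing down it reaches from about 350 to 900 mm from the base axis. Payload 8.1 kg.
Tool frame: the origin (TCP) lies between the finger pads; the fingertips stand 8 mm ahead of it and the grasp point (between the pads) lies 11 mm behind it; z points along the fingers, y is the line along which they close (so a half turn about z gives the same grasp; the last joint's range is limited). The gripper opens to 92 mm and grips with 3 to 60 N. Pads are 19 mm wide; open, the fingers measure 130 mm over their backs; the gripper's body (75 mm by 190 mm) begins 47 mm behind the grasp point.
Start: joints at [-1.422, 0.434, 0.025, 1.573, -0.012, 1.134, -0.075], TCP at [155.744, 605.297, 234.742] pointing down, gripper open.
Joint ranges: [-2.62, 2.62], [-0.44, 2.09], [-1.27, 1.32], [0.08, 2.57], [-1.32, 4.46], [0.12, 2], [-2.74, 2.74]. Speed limits (rad/s): [2.22, 2.22, 3.01, 3.01, 3.14, 3.14, 3.14].

INTERFACE

Orientations are given as a unit quaternion [w, x, y, z].
In Python, from rig import bot, imaging, workorder gives the robot as it stands.
- The arm moves only by the shell command python3 -m handwheel 'ROWS'. ROWS is JSON, one flat list of numbers, 5 for each row, row after row: the shift along the tool's x, y, z in cm, then the turn about the tool's z in rad, then the opening, from 0 (shut) to 1 (fully open). A call has 1 to 5 rows; each row is the pose to reach, as a shift and turn from the pose commanded when the call began, along the tool's axes at that moment; what a row does not reach only later rows make up. A row lasts 1/8 s, in which the tool goes at most 62.5 mm and 10.7 degrees, less where a joint would pass 70% of its speed; a pose out of reach is approached as far as the arm can. A call with a gripper value outside its range is refused whole. The fingers move at their own pace and stop on an object; the grip force is fixed at half the most. Time passes only in rows, so rows that repeat a pose let the fingers close. It gives the time, the measured TCP pose, the force, the opening and the grip force at its end, in the units of the state.
- bot.get_state(): the state, without advancing time (a new reading comes with each control period).
- imaging.capture(name): name is "side" or "top"; returns a dict with "frame" (400x640x3 uint8, blue, green, red), "depth" (400x640 float32, mm along the optical axis (not along the pixel's ray), 0 where there is no reading), "fx", "fy", "cx", "cy" (pixels), "dist" ([k1, k2, p1, p2, k3] as OpenCV has them; the pictures are not rectified), "rvec" (rotation vector, rad) and "tvec" (3), from world to camera coordinates, as OpenCV has them. Camera axes: x right, y down, z forward; pixel columns grow to the right and rows downward; lengths in mm; the calibration is good to about 2 mm. A picture is of the moment at which its call begins.
- workorder.finish_job(): hands the job in; it is judged then, once.
The state is a dict: "time_s": time; "joints": joint angles; "qd": joint speeds; "effort": joint torques, N m; "ee_pos": TCP position; "ee_rot": TCP orientation; "wrist_force": force on the tool from outside, world axes, zero at the start; "wrist_torque": the same for the moment, N m; "opening": finger opening in mm; "gripper_force": force on a finger pad.
Only numpy, scipy, OpenCV 4.12 (cv2) and the standard library are available. Lean on these libraries where they do the work, as an engineer would, in place of code of your own. Each camera call takes 0.05 s, during which the arm holds its last target. There are 200 camera calls.

TASK

Two soil test cells stand on the bench. On one of them the cover plate is still perched on top of the four studs, off to one side: take it by its handle and slide it across the stud tops, without lifting it away, until its four holes drop over the studs and it lies flat on the cell body, then let go. Leave the other cell's cover, which is already home, where it is.

Things in the scene. Friction and masses are not known exactly. Their poses are not given: they have to be found in the camera images.
- cell_seat (a point): Centre of the top of the open cell's round aluminium body (110 mm wide), 48 mm above the bench. Cell is fixed: grey base 200 (x) x 170 (y) x 10 mm; four upright studs 12 mm thick at x = +-50, y = +-52 mm from this point, flat tops 14 mm above it. A brass spigot sticks out of the body on its -x side, toward the robot. Axes along the base, z up.
- cover: The loose steel cover plate on the open cell's studs, 186 (x) x 150 (y) x 8 mm, about 0.45 kg; origin at the centre of its underside. Four 30 mm holes at x = +-50, y = +-52 mm: 9 mm of play round each stud. At the start it lies level on the stud tops, shifted 25 to 33 mm along the cell's +x (away from the robot), square to the cell within 3 degrees.
- cover_grip (a point): Centre of the loose cover's handle, a black bar above the plate's centre: 64 mm along y, 14 mm wide along x, 12 mm high. This point is 38 mm above the plate's underside; posts 10 mm thick hold the bar 25 mm either side: grasp it across x at the middle. At first 52 mm above the seat point; home it is right over the seat point and 38 mm above it (a 14 mm drop). Axes as the plate's.
- other_cover_grip (a point): Centre of the same kind of handle on the other, identical cell's cover, which is already home, with the stud ends showing through its holes. Leave it alone.
There are look-alikes about, which are no part of the job. What is shaped like the cover but green is not meant.

How it is judged (in metres and radians):
At the end, for the whole second after the job is handed in: The cover lies flat on the cell body with the studs through its four holes: its handle's centre within 15 mm (level) of being over the seat point and less than 42 mm above it, tilted under 3.4 degrees, square to the cell within 11 degrees, at rest; the other cover has moved less than 15 mm (horizontal distance between cover_grip and cell_seat below 0.015 m and z of cover_grip in the frame of cell_seat below 0.042 m and angle between cover_grip's own z axis and vertical below 0.06 rad and angle between the x axis of cover_grip and the x axis of cell_seat, either way round below 0.2 rad and linear speed of cover below 0.02 m/s and distance of other_cover_grip from where it was at the start of the episode below 0.015 m); the robot touches nothing.
It fails at once if the cover is lifted more than 25 mm above the stud tops instead of being slid (z of cover_grip in the frame of cell_seat above 0.077 m).
It fails at once if the other cell's cover is shifted 15 mm or more (distance of other_cover_grip from where it was at the start of the episode above 0.015 m).
It also fails if it takes over 29 s, if anything falls off the work surface, if the arm or the gripper's body presses on something with over 40 N, if the wrist force passes 120 N, or if a joint passes its speed limit or range.

## Working session

There is one attempt and no reset: what is moved stays moved. The work goes in short steps, Python scripts to look and compute and a shell command to move; the robot and the scene stay as the last step left them, time stands still between calls to the robot, and variables do not carry over. Pictures are saved under pics/ and viewed, at most 10 in all, crops included, and the job is handed in when it is done.

```bash
mkdir -p pics; cat > h.py <<'E'
import numpy as np, cv2
from rig import bot, imaging, workorder
def cap(n):
    c=imaging.capture(n); c['K']=np.array([[c['fx'],0,c['cx']],[0,c['fy'],c['cy']],[0,0,1.]]); c['R']=cv2.Rodrigues(np.array(c['rvec'],float))[0]; c['t']=np.array(c['tvec'],float).ravel(); c['d']=np.array(c['dist'],float)
    return c
def rays(c,uv):
    n=cv2.undistortPoints(np.array(uv,float).reshape(-1,1,2),c['K'],c['d'])[:,0]
    return np.c_[n,np.ones(len(n))]
def onplane(c,uv,z):
    d=rays(c,uv)@c['R']; o=-c['R'].T@c['t']
    return o+d*((z-o[2])/d[:,2])[:,None]
def bydepth(c,uv):
    uv=np.array(uv).reshape(-1,2); z=c['depth'][uv[:,1].astype(int),uv[:,0].astype(int)]
    return (rays(c,uv)*z[:,None]-c['t'])@c['R']
E
python3 - <<'E'
from h import *
for n in('top','side'):
    c=cap(n); cv2.imwrite(f'pics/{n}0.png',c['frame']); print(n,-c['R'].T@c['t'],c['R'][2])
s=bot.get_state(); print({k:s[k] for k in('time_s','ee_pos','ee_rot','wrist_force','opening')})
E
```

```text
top [ 317.31769451  230.62187853 1291.48518129] [ 0.1566379   0.01116739 -0.98759296]
side [ 592.53890861 1311.95277785  574.341916  ] [-0.04812697 -0.90321253 -0.42648672]
{'time_s': 0.1, 'ee_pos': array([155.68648341, 604.86171895, 234.05882921]), 'ee_rot': array([-1.93760335e-05,  1.25622738e-01,  9.92077859e-01, -6.70498842e-04]), 'wrist_force': array([ 0.48913293,  0.2067053 , -0.18762536]), 'opening': 91.59617774276958}
```

View pics/top0.png

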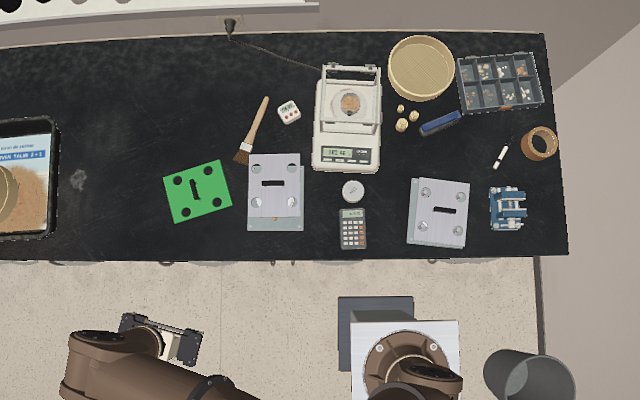

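View pics/side0.png

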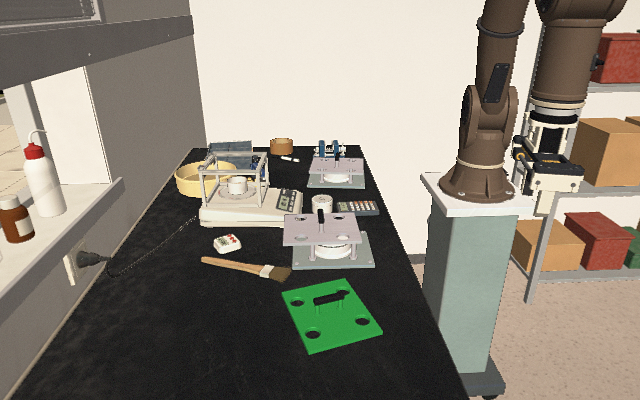

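The loose cover is on the left cell: its handle is at about (272,183) in the top view, with the base showing at its near side, and at (320,218) in the side view. The right cell, at (440,212), shows stud ends in its holes, so that cover is home. The green look-alike is at (197,190).

```bash
python3 - <<'E'
from h import *
c=cap('top');s=cap('side')
a=cv2.resize(c['frame'][145:240,235:315],None,fx=5,fy=5,interpolation=cv2.INTER_CUBIC)
b=cv2.resize(s['frame'][200:275,275:385],None,fx=4,fy=4,interpolation=cv2.INTER_CUBIC)
im=np.zeros((475,845,3),np.uint8)[:,:800]; im=np.zeros((475,400+400,3),np.uint8)
im[:,:400]=a; b=cv2.resize(b,(400,273)); im[:273,400:]=b
cv2.imwrite('pics/crop.png',im)
# handle dark blob
for n,cc,(u0,v0,u1,v1) in(('top',c,(255,172,292,196)),('side',s,(308,205,335,246))):
    g=cc['frame'][v0:v1,u0:u1].max(2); m=(g<70).astype(np.uint8)
    k,l,st,ce=cv2.connectedComponentsWithStats(m)
    for i in range(1,k):
        if st[i,4]>8: print(n,st[i],ce[i]+[u0,v0])
d=c['depth']
for uv in((272,183),(272,170),(275,200),(275,228),(262,228)): print(uv,bydepth(c,[uv]).round(1))
E
```

```text
top [ 7  9 22  5 96] [272.125      182.70833333]
side [ 0  0  5  8 33] [309.57575758 208.60606061]
side [24  0  3  8 20] [333.2 208.9]
side [10  4  6 14 73] [320.39726027 215.56164384]
(272, 183) [[548.2 379.2 106. ]]
(272, 170) [[593.3 383.7  72.4]]
(275, 200) [[505.  374.6  71.2]]
(275, 228) [[429.7 381.5   9.3]]
(262, 228) [[430.4 421.    6.8]]
```

View pics/crop.png

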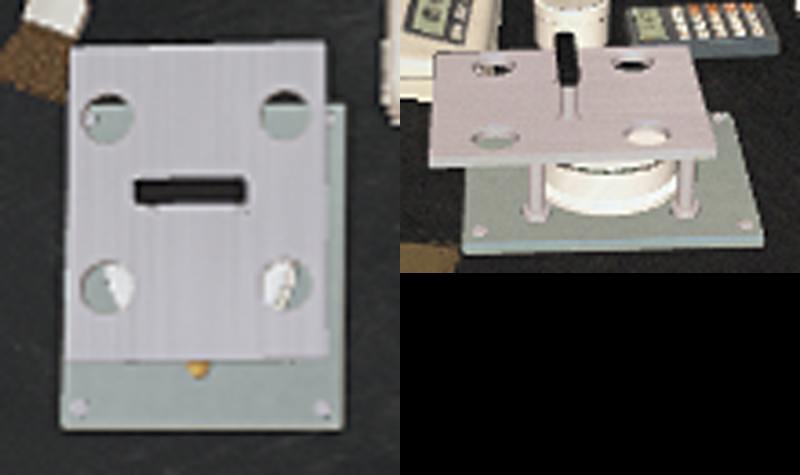

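The crop shows the cover corners at about (69,46), (326,42), (327,357) and (65,361), the handle at (190,191), and the base corners at (61,430), (343,430) and (345,105). Next I turn these into world points.

```bash
python3 - <<'E'
from h import *
c=cap('top');s=cap('side')
T=lambda p:(np.array(p,float)+.5)/5-.5+[235,145]
S=lambda p:(np.array(p,float)-[400,0]+.5)/3.636-.5+[275,200]
P=onplane(c,T([(69,45),(326,41),(327,356),(65,360)]),70)
print('cover',P.round(1).tolist(),P.mean(0).round(1),[np.linalg.norm(P[i]-P[i-1]).round(1) for i in range(4)])
rect=cv2.minAreaRect(P[:,:2].astype(np.float32)); print(rect)
print('handle top',onplane(c,[(272.1,182.7)],106),'side',onplane(s,S([(566,38)]),106), 'side ctr', onplane(s,S([(566,60)]),100))
B=onplane(c,T([(61,428),(343,428),(345,105)]),10)
print('base',B.round(1).tolist(),np.linalg.norm(B[0]-B[1]),np.linalg.norm(B[2]-B[1]))
print('mid of diag',(B[0]+B[2])/2)
B2=onplane(s,S([(463,243),(763,240),(735,115)]),10)
print('side base',B2.round(1).tolist(),np.linalg.norm(B2[0]-B2[1]),np.linalg.norm(B2[2]-B2[1]),(B2[0]+B2[2])/2)
E
```

```text
cover [[644.4, 454.2, 70.0], [644.2, 302.7, 70.0], [458.5, 302.8, 70.0], [458.0, 453.5, 70.0]] [551.3 378.3  70. ] [np.float64(186.3), np.float64(151.5), np.float64(185.6), np.float64(150.7)]
((551.4548950195312, 378.1025085449219), (186.3306121826172, 151.4931182861328), 0.19793035089969635)
handle top [[549.0550079  378.92228185 106.        ]] side [[549.69103845 358.73237327 106.        ]] side ctr [[550.79173672 380.36988152 100.        ]]
base [[423.9, 466.4, 10.0], [422.1, 297.0, 10.0], [619.7, 294.7, 10.0]] 169.4074778343402 197.58276236015368
mid of diag [521.80240866 380.52948411  10.        ]
side base [[622.9, 462.6, 10.0], [426.8, 471.3, 10.0], [420.3, 303.0, 10.0]] 196.2116454309366 168.3837577585912 [521.56857156 382.79358391  10.        ]
```

```bash
cat > go.py <<'E'
from h import *
import sys
from scipy.spatial.transform import Rotation as Ro
def go(x,y,z,yaw=0.):
    "tool-frame delta (cm, rad) to TCP target with tool y along world x (turned by yaw)"
    s=bot.get_state(); w,a,b,c=s['ee_rot']; M=Ro.from_quat([a,b,c,w]).as_matrix()
    d=M.T@(np.array([x,y,z])-s['ee_pos'])/10; t=M.T@[np.cos(yaw),np.sin(yaw),0]
    th=np.arctan2(-t[0],t[1]); th=(th+np.pi/2)%np.pi-np.pi/2
    print('t',round(s['time_s'],2),'pos',s['ee_pos'].round(1),'delta cm',d.round(2),'turn',round(th,3),'F',s['wrist_force'].round(1),'open',round(s['opening'],1),'j',np.round(s['joints'],2))
go(*map(float,sys.argv[1:]))
E
python3 go.py 550 379 190; python3 -m handwheel '[-5,-1.4,0,0.18,1, -10.5,-2.8,0,0.36,1, -16,-4.2,0,0.54,1, -21,-5.6,0,0.72,1, -26,-7,0,0.9,1]'; python3 go.py 550 379 190
```

```text
t 0.3 pos [155.7 605.1 234.5] delta cm [-43.82 -12.07   4.46] turn 1.319 F [-0.2  0.8  0.1] open 92.0 j [-1.42  0.43  0.02  1.57 -0.01  1.13 -0.08]
time_s: 0.92
ee_pos: [391.5, 471.8, 234.9]
ee_rot: [-0.0, 0.547, 0.837, 0.0]
wrist_force: [0.7, 1.1, -0.1]
opening: 91.7
gripper_force: 0.0
t 0.93 pos [391.5 471.8 234.9] delta cm [-14.86  10.8    4.49] turn 0.413 F [ 0.7  1.1 -0.1] open 91.7 j [-1.17  0.42  0.29  1.62 -0.13  1.12 -0.43]
```

```bash
python3 -m handwheel '[-4,3,1,0.14,1, -8,6,2,0.28,1, -12,9,3,0.41,1, -14.9,10.8,4.5,0.413,1, -14.9,10.8,4.5,0.413,1]'; python3 go.py 550 379 150
python3 - <<'E'
from h import *
c=cap('side');cv2.imwrite('pics/s2.png',cv2.resize(c['frame'][100:290,230:430],None,fx=3,fy=3))
E
```

```text
time_s: 1.55
ee_pos: [551.5, 376.9, 188.4]
ee_rot: [0.001, 0.707, 0.707, -0.001]
wrist_force: [-0.7, -0.9, -0.0]
opening: 91.6
gripper_force: 0.0
t 1.55 pos [551.5 376.9 188.4] delta cm [ 0.23 -0.15  3.84] turn 0.001 F [-0.7 -0.9 -0. ] open 91.6 j [-0.94  0.56  0.4   1.54 -0.24  1.09 -0.48]
```

View pics/s2.png

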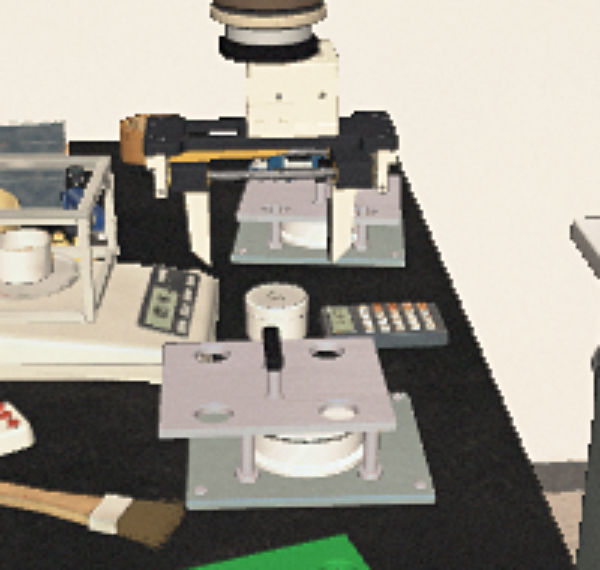

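The fingers at (205,265) and (343,260) straddle the handle at (272,345), so I descend to z = 89 and grip.

```bash
python3 -m handwheel '[0.2,-0.1,3,0,1, 0.2,-0.1,6,0,1, 0.2,-0.1,8,0,1, 0.2,-0.1,9.9,0,1, 0.2,-0.1,9.9,0,1]'; python3 -m handwheel '[0,0,0,0,0, 0,0,0,0,0, 0,0,0,0,0, 0,0,0,0,0, 0,0,0,0,0]';python3 go.py 521 381 89
```

```text
time_s: 2.22
ee_pos: [547.0, 382.9, 89.6]
ee_rot: [-0.0, 0.705, 0.71, -0.001]
wrist_force: [0.3, 0.4, 0.6]
opening: 91.8
gripper_force: 0.0
time_s: 2.85
ee_pos: [548.4, 382.5, 90.9]
ee_rot: [0.0, 0.705, 0.709, 0.0]
wrist_force: [-0.1, -0.3, 0.5]
opening: 46.5
gripper_force: 0.0
t 2.85 pos [548.4 382.5  90.9] delta cm [-0.14 -2.74  0.19] turn 0.006 F [-0.1 -0.3  0.5] open 46.5 j [-0.92  0.66  0.36  1.63 -0.28  0.91 -0.45]
```

```bash
python3 -m handwheel '[0,0,0,0,0, 0,0,0,0,0, 0,0,0,0,0, 0,0,0,0,0, 0,0,0,0,0]';python3 -m handwheel '[0,0,0,0,0, 0,0,0,0,0, 0,0,0,0,0]';for i in 1 2 3; do python3 go.py 521 381 89;done
python3 - <<'E'
from h import *
c=cap('side');t=cap('top')
a=cv2.resize(c['frame'][150:290,260:400],(400,400));b=cv2.resize(t['frame'][140:240,225:325],(400,400))
cv2.imwrite('pics/s3.png',np.hstack([a,b]))
E
```

```text
time_s: 3.48
ee_pos: [548.6, 382.5, 90.8]
ee_rot: [0.0, 0.705, 0.709, 0.0]
wrist_force: [1.3, -0.1, -1.0]
opening: 13.5
gripper_force: 30.0
time_s: 3.85
ee_pos: [548.4, 382.5, 90.7]
ee_rot: [0.0, 0.705, 0.709, 0.0]
wrist_force: [1.8, 0.0, -0.7]
opening: 13.6
gripper_force: 30.0
t 3.85 pos [548.4 382.5  90.7] delta cm [-0.13 -2.75  0.17] turn 0.006 F [ 1.8  0.  -0.7] open 13.6 j [-0.92  0.66  0.36  1.63 -0.28  0.91 -0.45]
t 3.85 pos [548.4 382.5  90.7] delta cm [-0.13 -2.75  0.17] turn 0.006 F [ 1.8  0.  -0.7] open 13.6 j [-0.92  0.66  0.36  1.63 -0.28  0.91 -0.45]
t 3.85 pos [548.4 382.5  90.7] delta cm [-0.13 -2.75  0.17] turn 0.006 F [ 1.8  0.  -0.7] open 13.6 j [-0.92  0.66  0.36  1.63 -0.28  0.91 -0.45]
```

View pics/s3.png

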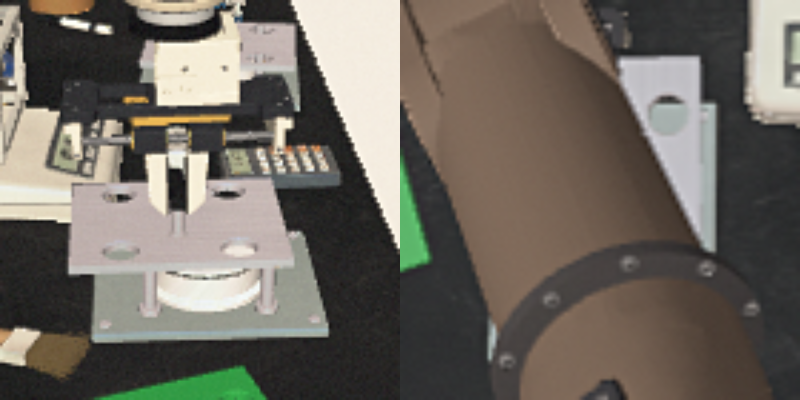

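The gripper holds the handle (opening 13.5 mm) and the cover still rests on the studs at (150,270) and (268,265). I slide it 29 mm toward −x.

```bash
python3 -m handwheel '[0,-0.6,0,0,0, 0.1,-1.2,0,0,0, 0.1,-1.8,0,0,0, 0.2,-2.4,0,0,0, 0.2,-2.9,0,0,0]';python3 -m handwheel '[0,0,0,0,0, 0,0,0,0,0]';python3 go.py 521 381 76
python3 - <<'E'
from h import *
c=cap('side');cv2.imwrite('pics/s4.png',cv2.resize(c['frame'][170:290,260:400],(700,600),interpolation=cv2.INTER_CUBIC))
E
```

```text
time_s: 4.58
ee_pos: [518.2, 384.5, 90.4]
ee_rot: [-0.0, 0.705, 0.709, -0.0]
wrist_force: [-0.7, -0.2, -3.9]
opening: 14.1
gripper_force: 30.0
time_s: 4.82
ee_pos: [519.5, 384.3, 90.8]
ee_rot: [0.0, 0.705, 0.709, 0.0]
wrist_force: [-0.1, -0.6, -4.8]
opening: 13.7
gripper_force: 30.0
t 4.83 pos [519.5 384.3  90.8] delta cm [-0.33  0.15  1.48] turn 0.006 F [-0.1 -0.6 -4.8] open 13.7 j [-0.96  0.63  0.36  1.69 -0.28  0.87 -0.47]
```

View pics/s4.png

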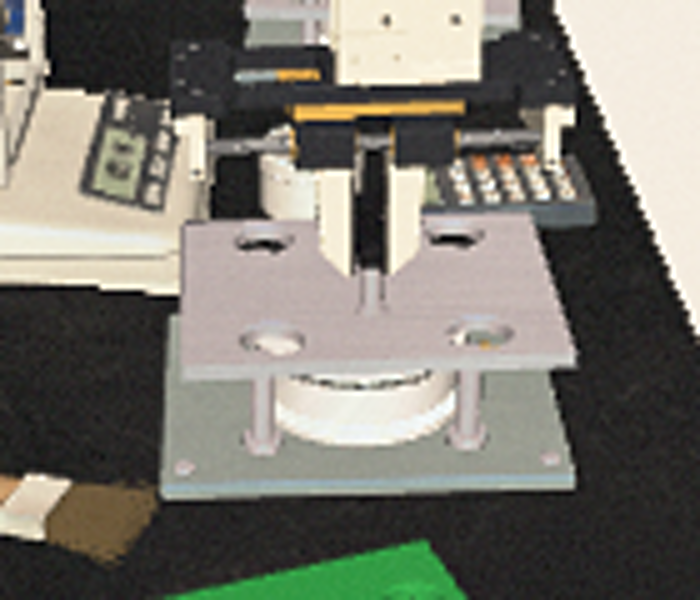

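The wrist now carries about 4.8 N, roughly the cover's whole weight, so it appears free of the stud tops. In the picture the near holes at (272,340) and (480,335) sit over the studs at (262,440) and (468,440). I lower it.

```bash
python3 -m handwheel '[0,0,0.4,0,0, 0,0,0.4,0,0]';python3 -m handwheel '[0,0,0.4,0,0, 0,0,0.4,0,0]';python3 -m handwheel '[0,0,0.4,0,0, 0,0,0.4,0,0]'; python3 go.py 521 381 76
python3 - <<'E'
from h import *
c=cap('side');cv2.imwrite('pics/s5.png',cv2.resize(c['frame'][170:290,260:400],(700,600),interpolation=cv2.INTER_CUBIC))
E
```

```text
time_s: 5.12
ee_pos: [519.2, 384.1, 86.2]
ee_rot: [-0.0, 0.705, 0.709, -0.0]
wrist_force: [-0.5, -0.5, -4.4]
opening: 13.5
gripper_force: 30.0
time_s: 5.38
ee_pos: [519.1, 384.2, 82.3]
ee_rot: [-0.0, 0.705, 0.709, -0.0]
wrist_force: [-0.8, 0.1, -3.6]
opening: 13.5
gripper_force: 30.0
time_s: 5.62
ee_pos: [519.1, 384.2, 78.3]
ee_rot: [-0.0, 0.705, 0.709, -0.0]
wrist_force: [-0.5, -0.9, -4.6]
opening: 13.8
gripper_force: 30.0
t 5.62 pos [519.1 384.2  78.3] delta cm [-0.32  0.19  0.23] turn 0.006 F [-0.5 -0.9 -4.6] open 13.8 j [-0.95  0.64  0.36  1.7  -0.28  0.85 -0.47]
```

View pics/s5.png

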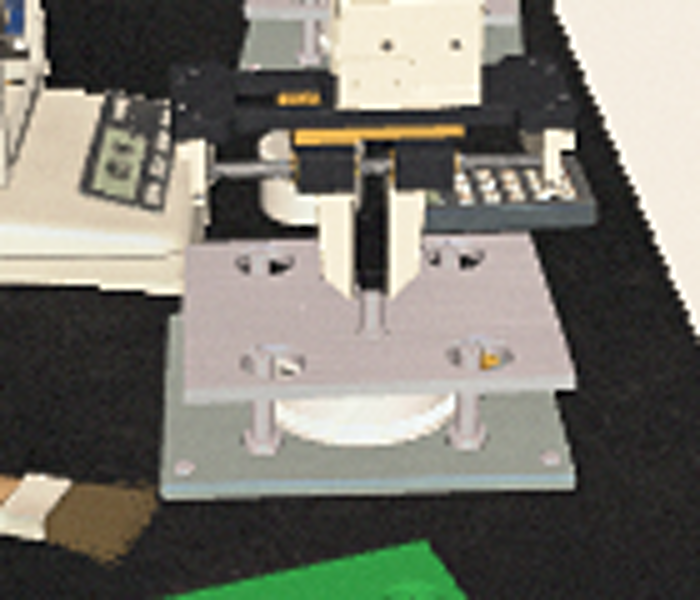

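The studs now show through the holes, slightly left of centre, at (262,360) in a hole centred at (272,360). I nudge +x by 3 mm and finish lowering.

```bash
python3 -m handwheel '[0,0.3,0,0,0, 0,0.3,0.2,0,0, 0,0.3,0.2,0,0]';python3 -m handwheel '[0,0,0.1,0,0, 0,0,0.1,0,0]';python3 go.py 521 381 76
```

```text
time_s: 6.05
ee_pos: [522.6, 384.4, 76.8]
ee_rot: [0.0, 0.705, 0.709, 0.0]
wrist_force: [0.1, -0.4, -2.6]
opening: 13.7
gripper_force: 30.0
time_s: 6.3
ee_pos: [522.6, 384.4, 76.7]
ee_rot: [-0.0, 0.705, 0.709, 0.0]
wrist_force: [-1.6, -1.5, 5.4]
opening: 13.6
gripper_force: 30.0
t 6.3 pos [522.6 384.4  76.7] delta cm [-0.33 -0.16  0.07] turn 0.006 F [-1.6 -1.5  5.4] open 13.6 j [-0.95  0.65  0.36  1.69 -0.28  0.85 -0.46]
```

Contact: the force has gone to +5 N, so it is seated. I release, rise and check.

```bash
python3 -m handwheel '[0,0,0,0,0.6, 0,0,0,0,0.6, 0,0,0,0,0.6, 0,0,0,0,0.6, 0,0,0,0,0.6]';python3 -m handwheel '[0,0,0,0,0.6, 0,0,-2,0,0.6, 0,0,-6,0,0.6, 0,0,-11,0,0.6, 0,0,-16,0,0.6]';python3 -m handwheel '[5,0,0,0,0.6, 11,0,0,0,0.6, 17,0,0,0,0.6, 23,0,0,0,0.6, 23,0,0,0,0.6]'
python3 - <<'E'
from h import *
c=cap('side');t=cap('top')
a=cv2.resize(c['frame'][170:290,265:385],(400,400),interpolation=cv2.INTER_CUBIC);b=cv2.resize(t['frame'][145:245,225:325],(400,400),interpolation=cv2.INTER_CUBIC)
cv2.imwrite('pics/s6.png',np.hstack([a,b]))
for uv in((262,165),(285,165),(262,215),(285,215)): print(bydepth(t,[uv]).round(1))
E
```

```text
time_s: 6.92
ee_pos: [522.3, 384.4, 75.7]
ee_rot: [-0.0, 0.705, 0.709, -0.0]
wrist_force: [-0.1, 0.1, 0.4]
opening: 54.6
gripper_force: 0.0
time_s: 7.55
ee_pos: [522.4, 384.1, 238.9]
ee_rot: [0.0, 0.705, 0.709, 0.001]
wrist_force: [0.6, 1.0, 0.2]
opening: 55.2
gripper_force: 0.0
time_s: 8.18
ee_pos: [517.5, 619.9, 234.6]
ee_rot: [-0.001, 0.703, 0.712, -0.0]
wrist_force: [0.0, -0.3, -1.0]
opening: 55.3
gripper_force: 0.0
[[612.6 415.6  56.2]]
[[612.  347.6  53.8]]
[[464.1 414.3  54.1]]
[[463.  347.1  56. ]]
```

View pics/s6.png

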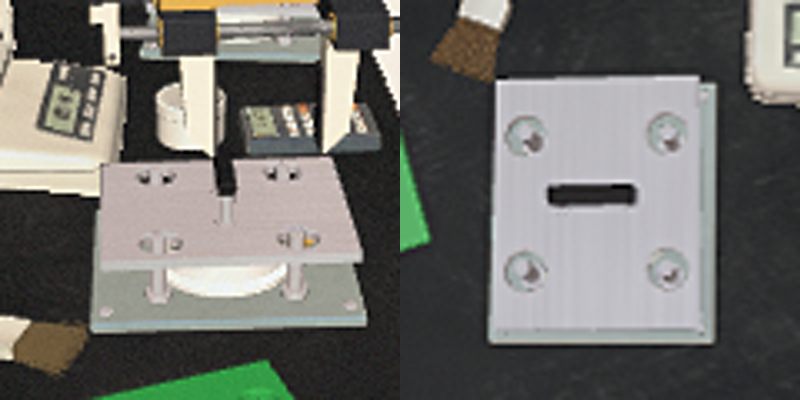

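The cover is flat: its top is at z ≈ 55 mm, against 56 expected, and stud ends show in all four holes, at (525,135), (667,133), (525,270) and (667,270). The arm is clear of it.

```bash
python3 -c "
from rig import workorder;print(workorder.finish_job())"
```

```text
the job is handed in; nothing more can be done
None
```

I slid the loose cover home over its four studs and released it, did not touch the other cell's cover, and handed the job in at about 8 s; the final check showed the cover flat and centred, but the hand-in gave no verdict.

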